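# Load the boiler parts for refitting

## Task

Four parts stripped off the boiler stand on the cork pads of the metal tray in the order they came off. They go back on in the reverse order, so move them into the four pockets of the black foam carrier with the row reversed: seen from the robot, the part at the left end of the tray goes into the pocket at the right end of the carrier, the second from the left into the second from the right, and so on. Each must stand upright on the floor of its pocket, let go and at rest.

Things in the scene. Friction and masses are not known exactly. Their poses are not given: they have to be found in the camera images.
- tray: Shallow metal tray, fixed, 84 x 444 mm, floor 6 up, rim 12 high, nearer or farther than the carrier. Holds the four cork pads in a row along its y axis, at y = 120, 40, -40, -120 mm, x = 0. Origin: centre of its underside, on the table; y points to the robot's left within 0.2 rad, z up. A loose washer (30 dia, 4 thick) at its right end is not part of the job.
- carrier: Black firm-foam block, fixed, 88 x 448 mm, 26 high. Four square pockets 50 x 50, 16 deep (floor 10 above the table) with light grey floors, in a row along its y axis at y = 120, 40, -40, -120 mm, x = 0; 8 mm play all round a part's foot. Origin: centre of its underside, on the table; y to the robot's left within 0.2 rad, z up. A loose nut on its left end: not part of the job.
- vent: Automatic air vent: all-brass upright cylinder, 70 tall. Foot 34 dia up to 18 high, body 40 dia from 18 to 60, on top a small nipple 12 dia from 60 to 70. 0.18 kg. Round, about its z axis (up); sizes in mm. Origin: centre of its underside. Loose; it stands upright on its cork pad at the start, within 6 of its centre, 10 above the table.
- head: Radiator thermostat head: white ribbed plastic knob on a steel foot, 66 tall. Foot 34 dia up to 18 high, ribbed barrel about 42 to 44 dia from 18 to 56, above it a low dome. 0.15 kg. Round, about its z axis (up); sizes in mm. Origin: centre of its underside. Loose; it stands upright on its cork pad at the start, within 6 of its centre, 10 above the table.
- filter: Filter cartridge: slim steel cylinder with dark rings and a flat black top, 70 tall, the narrowest of the four. Foot flange 34 dia up to 12 high, barrel 27 to 28 dia from 12 to 70. 0.12 kg. Round, about its z axis (up); sizes in mm. Origin: centre of its underside. Loose; it stands upright on its cork pad at the start, within 6 of its centre, 10 above the table.
- gauge: Pressure gauge standing dial up: white round dial with a black needle in a dark steel case. Brass foot 34 dia up to 12 high, thin stem 18 dia, case 50 dia from 34 to 58 high. 0.18 kg. Round, about its z axis (up); sizes in mm. Origin: centre of its underside. Loose; it stands upright on its cork pad at the start, within 6 of its centre, 10 above the table.
- pad_vent: Round cork pad, 64 dia, 4 thick, fixed on the tray floor: the pad on which the air vent stands at the start (it stays there and marks that part's place in the row). Origin: centre of its underside, 6 above the table; z up.
- pad_head: Round cork pad, 64 dia, 4 thick, fixed on the tray floor: the pad on which the thermostat head stands at the start (it stays there and marks that part's place in the row). Origin: centre of its underside, 6 above the table; z up.
- pad_filter: Round cork pad, 64 dia, 4 thick, fixed on the tray floor: the pad on which the filter cartridge stands at the start (it stays there and marks that part's place in the row). Origin: centre of its underside, 6 above the table; z up.
- pad_gauge: Round cork pad, 64 dia, 4 thick, fixed on the tray floor: the pad on which the pressure gauge stands at the start (it stays there and marks that part's place in the row). Origin: centre of its underside, 6 above the table; z up.

How it is judged (in metres and radians):
At the end, for the whole second after the job is handed in: Each part stands in the pocket mirroring its own pad's place in the row (left end to right end, and so on): underside centre within 12 mm of the pocket centre along each axis and 4 mm of the floor height, tilt under 0.15 rad, released, at rest (under 0.02 m/s, 0.2 rad/s) (((y of pad_vent in the frame of tray between 0.1 and 0.14 m and y of vent in the frame of carrier between -0.132 and -0.108 m) or (y of pad_vent in the frame of tray between 0.02 and 0.06 m and y of vent in the frame of carrier between -0.052 and -0.028 m) or (y of pad_vent in the frame of tray between -0.06 and -0.02 m and y of vent in the frame of carrier between 0.028 and 0.052 m) or (y of pad_vent in the frame of tray between -0.14 and -0.1 m and y of vent in the frame of carrier between 0.108 and 0.132 m)) and x of vent in the frame of carrier between -0.012 and 0.012 m and z of vent in the frame of carrier between 0.006 and 0.014 m and angle between each of vent, head, filter, gauge's own z axis and vertical below 0.15 rad and linear speed of each of vent, head, filter, gauge below 0.02 m/s and angular speed of each of vent, head, filter, gauge below 0.2 rad/s and ((y of pad_head in the frame of tray between 0.1 and 0.14 m and y of head in the frame of carrier between -0.132 and -0.108 m) or (y of pad_head in the frame of tray between 0.02 and 0.06 m and y of head in the frame of carrier between -0.052 and -0.028 m) or (y of pad_head in the frame of tray between -0.06 and -0.02 m and y of head in the frame of carrier between 0.028 and 0.052 m) or (y of pad_head in the frame of tray between -0.14 and -0.1 m and y of head in the frame of carrier between 0.108 and 0.132 m)) and x of head in the frame of carrier between -0.012 and 0.012 m and z of head in the frame of carrier between 0.006 and 0.014 m and ((y of pad_filter in the frame of tray between 0.1 and 0.14 m and y of filter in the frame of carrier between -0.132 and -0.108 m) or (y of pad_filter in the frame of tray between 0.02 and 0.06 m and y of filter in the frame of carrier between -0.052 and -0.028 m) or (y of pad_filter in the frame of tray between -0.06 and -0.02 m and y of filter in the frame of carrier between 0.028 and 0.052 m) or (y of pad_filter in the frame of tray between -0.14 and -0.1 m and y of filter in the frame of carrier between 0.108 and 0.132 m)) and x of filter in the frame of carrier between -0.012 and 0.012 m and z of filter in the frame of carrier between 0.006 and 0.014 m and ((y of pad_gauge in the frame of tray between 0.1 and 0.14 m and y of gauge in the frame of carrier between -0.132 and -0.108 m) or (y of pad_gauge in the frame of tray between 0.02 and 0.06 m and y of gauge in the frame of carrier between -0.052 and -0.028 m) or (y of pad_gauge in the frame of tray between -0.06 and -0.02 m and y of gauge in the frame of carrier between 0.028 and 0.052 m) or (y of pad_gauge in the frame of tray between -0.14 and -0.1 m and y of gauge in the frame of carrier between 0.108 and 0.132 m)) and x of gauge in the frame of carrier between -0.012 and 0.012 m and z of gauge in the frame of carrier between 0.006 and 0.014 m); the robot touches nothing.
It also fails if it takes over 96 s, if anything falls off the work surface, if the arm or the gripper's body presses on something with over 40 N, if the wrist force passes 120 N, or if a joint passes its speed limit or range.

## Robot

A 6-joint arm with a two-finger parallel gripper is mounted at the origin on the work surface. World frame = base frame: x ahead of the robot, y to its left, z up, the work surface at z = 0. Lengths are in m, angles in degrees, forces in N, time in s.
With the tool pointing down it reaches from about 0.4 to 0.825 m from the base axis. Payload 7 kg.
Tool frame: the origin (TCP) lies between the finger pads; the fingertips stand 19 mm ahead of it and the grasp point (between the pads) is the TCP; x points along the fingers, y is the direction in which the jaws open and shut, and the axes are right-handed (so a half turn about x gives the same grasp; the last joint's range is limited). The gripper opens to 88 mm and grips with 3 to 60 N. Pads are 19 mm wide; open, the fingers measure 130 mm over their backs; the gripper's body (78 mm by 193 mm) begins 47 mm behind the grasp point.
Start: joints at [88.127, 20.546, 0.682, 0, -70.136, -16.507], TCP at [0.213, 0.641, 0.246] pointing down, gripper open.
Joint ranges: [-176.03, 176.03], [-82.01, 121.73], [-58.28, 71.71], [-173.87, 95.51], [-174.79, -0.11], [-173.66, 173.66]. Speed limits (degrees/s): [136.94, 136.94, 172.46, 180, 180, 180].

## Interface

Orientations are given as [roll, pitch, yaw] about the fixed x, y, z axes, in that order (R = Rz(yaw) Ry(pitch) Rx(roll)).
In Python, from plant import r gives the robot as it stands.
- The arm moves only by the tool send_rows, never from a script. Its argument "plan" is a list of rows, each a list of 2 entries, a list of its own where there are three numbers: the shift along the tool's x, y, z scaled (see below), then the turn, a rotation vector about the tool's x, y, z scaled (see below). A call has exactly 5 rows; each row is the pose to reach, as a shift and turn from the pose measured when the call began, along the tool's axes at that moment; what a row does not reach only later rows make up. The controller multiplies each number of a shift by 0.15 m and each number of a turn by pi/4 rad. A row lasts 1/10 s, in which the tool goes at most 50 mm and 8.59 degrees, less where a joint would pass 70% of its speed; a pose out of reach is approached as far as the arm can. A call with a number of a shift or a turn outside -1 to 1 is refused whole. A call with a gripper value outside its range is refused whole. "jaw" is the opening, from -1 (shut) to 1 (fully open), so that 0 is half open, set as the call begins (left out, the last holds). The fingers move at their own pace and stop on an object; "force" is the grip in N (left out, the last holds). Time passes only in rows, so rows that repeat a pose let the fingers close, or fill a call up. It gives the time, the measured TCP pose, the force and the opening at its end, in the units of the state.
- r.get_state(): the state, without advancing time (a new reading comes with each control period).
- r.capture(name): name is "scene" or "top" or "wrist"; returns a dict with "color" (400x640x3 uint8, red, green, blue), "range_z" (400x640 float32, m along the optical axis (not along the pixel's ray), 0 where there is no reading), "mtx" (3x3 intrinsics, pixels), "k1" (the pictures are not rectified: a ray, as slopes to the right and down, at radius r is drawn at 1 + k1 r^2 times it, then the intrinsics apply), "pose" (4x4, takes a point from camera to world coordinates). Camera axes: x right, y down, z forward; pixel columns grow to the right and rows downward; lengths in m; the calibration is good to about 2 mm. A picture is of the moment at which its call begins.
- r.close_job(): hands the job in, once; it reports no verdict.
Trained networks look in a picture, given as the dict that the camera call returned (one of the last four; its "shot" number tells which), for a name from the list of things; names that differ only in an ending like _2 or _b are one class to them, and where a whole thing is asked for, a point or a joint stands for the part that bears it (a point fixed in the world has none). Each returns a list of dicts, best first, with "score" (0 to 1); they miss things now and then, are a little off and sometimes report something else, mostly with a low value. They report only what shows in the picture. A call takes as long as a camera call.
- r.find_in(picture, target): "uv" ([column, row] in pixels, amid what is visible of it).
- r.trace(picture, target): "mask" (400x640 bool, what is visible of it) and "uv" ([column, row] in pixels, amid what is visible of it).
The state is a dict: "time_s": time; "joints": joint angles; "qd": joint speeds; "joint_torque": joint torques, N m; "tcp_pos": TCP position; "eef_rot": TCP orientation; "contact_force": force on the tool from outside, world axes, zero at the start; "moment": the same for the moment, N m; "gripper_width": finger opening in m.
Only numpy, scipy, OpenCV 4.12 (cv2) and the standard library are available. Lean on these libraries where they do the work, as an engineer would, in place of code of your own. Each camera call takes 0.05 s, during which the arm holds its last target. There are 200 camera calls.

## Working session

There is one attempt and no reset: what is moved stays moved. The work goes in short steps, Python scripts to look and compute and a tool call to move; the robot and the scene stay as the last step left them, time stands still between calls to the robot, and variables do not carry over. Pictures are saved under pics/ and viewed, about 12 in all and at most 16, crops included, and the job is handed in when it is done.

Besides the shell and the picture viewer there is one more tool, called after "Call:" as name(argument=value, ...), one argument or row to a line, values as JSON. send_rows: Moves the arm, as the interface text tells. Its arguments: {"type":"object","properties":{"plan":{"type":"array"},"jaw":{"type":"number"},"force":{"type":"number"}},"required":["plan"]}

```bash
ls; mkdir -p pics
cat > h.py <<'E'
import numpy as np, cv2
from plant import r
from scipy.spatial.transform import Rotation as R
def ray(p,uv):
    K=np.array(p["mtx"]);k=p["k1"]
    d=np.array([(uv[0]-K[0,2])/K[0,0],(uv[1]-K[1,2])/K[1,1]]);u=d.copy()
    for _ in range(20): u=d/(1+k*(u@u))
    return u
def atz(p,uv,z):
    T=np.array(p["pose"]);u=ray(p,uv);d=T[:3,:3]@np.array([u[0],u[1],1]);o=T[:3,3]
    return o+d*(z-o[2])/d[2]
def cloud(p,mask=None):
    K=np.array(p["mtx"]);k=p["k1"];Z=p["range_z"]
    v,u=np.nonzero((Z>0)&(mask if mask is not None else True))
    d=np.stack([(u-K[0,2])/K[0,0],(v-K[1,2])/K[1,1]],1);s=d.copy()
    for _ in range(20): s=d/(1+k*(s**2).sum(1,keepdims=True))
    z=Z[v,u];P=np.c_[s*z[:,None],z]
    T=np.array(p["pose"]);return P@T[:3,:3].T+T[:3,3],u,v
def save(p,n): cv2.imwrite("pics/"+n+".png",p["color"][:,:,::-1])
E
python3 - <<'E'
from h import *
print(r.get_state())
for c in("scene","top"):
    p=r.capture(c);save(p,c+"0");print(c,np.round(p["pose"],3).tolist())
    for n in["vent","head","filter","gauge","pad_vent","pad_head","pad_filter","pad_gauge","tray","carrier"]:
        for t in r.trace(p,n)[:2]:
            P,_,_=cloud(p,t["mask"])
            print(n,round(t["score"],2),np.round(t["uv"]),np.round(np.median(P,0),3) if len(P) else None, t["mask"].sum(), np.round(np.percentile(P,[2,98],axis=0),3).tolist() if len(P) else None)
E
```

```text
pics
{'time_s': 0.0, 'joints': array([ 8.81270257e+01,  2.05922508e+01,  6.34194717e-01, -2.13160923e-02,
       -7.01360314e+01, -1.65062699e+01]), 'qd': array([ 0.01551616,  0.09724579,  0.05438969, -0.01062853, -0.1132462 ,
       -0.09101977]), 'joint_torque': array([-1.12643229e-03, -5.82722211e+01,  2.93062431e+01,  6.99694186e+00,
        7.00664241e-03, -1.47305182e-04]), 'tcp_pos': array([0.21270969, 0.64012513, 0.24461289]), 'eef_rot': array([  94.48486883,   89.90380161, -103.9016348 ]), 'contact_force': array([-0.68614393,  0.23233861, -0.35881391]), 'moment': array([ 0.03280117,  0.0169339 , -0.04314453]), 'gripper_width': 0.08789144571128524}
scene [[-0.36, 0.752, -0.553, 0.902], [0.933, 0.296, -0.205, 0.137], [0.009, -0.589, -0.808, 0.595], [0.0, 0.0, 0.0, 1.0]]
vent 0.67 [266. 153.] [ 0.485 -0.119  0.061] 738 [[0.459, -0.14, 0.012], [0.494, -0.105, 0.081]]
vent 0.41 [279. 258.] [ 0.642 -0.02   0.026] 15851 [[0.591, -0.255, 0.002], [0.688, 0.173, 0.029]]
head 0.64 [308. 160.] [ 0.476 -0.042  0.063] 794 [[0.45, -0.064, 0.012], [0.485, -0.026, 0.077]]
head 0.39 [356. 167
[... 1158 characters left out ...]
-0.107, 0.081]]
head 0.89 [340. 248.] [ 0.461 -0.048  0.073] 730 [[0.443, -0.069, 0.034], [0.481, -0.029, 0.077]]
filter 0.62 [281. 263.] [0.442 0.031 0.078] 436 [[0.429, 0.019, 0.009], [0.456, 0.046, 0.082]]
gauge 0.94 [231. 268.] [0.434 0.106 0.068] 1096 [[0.411, 0.083, 0.009], [0.458, 0.13, 0.071]]
pad_head 0.95 [332. 264.] [ 0.445 -0.042  0.01 ] 593 [[0.43, -0.078, 0.006], [0.484, -0.019, 0.013]]
pad_head 0.43 [339. 247.] [ 0.461 -0.048  0.073] 697 [[0.444, -0.067, 0.049], [0.48, -0.029, 0.077]]
pad_filter 0.62 [294. 259.] [0.45  0.025 0.01 ] 841 [[0.419, 0.003, 0.006], [0.476, 0.06, 0.012]]
pad_gauge 0.94 [249. 277.] [0.426 0.091 0.01 ] 495 [[0.404, 0.078, 0.005], [0.466, 0.125, 0.064]]
```

Run:
```python
from h import *
p=r.capture("top");P,u,v=cloud(p)
# tray & carrier rectangles: top carrier
m=(abs(P[:,2]-.026)<.006)&(P[:,0]>.53)
q=P[m][:,:2].astype(np.float32);print("carrier top",cv2.minAreaRect(q),m.sum())
g=p["color"][v,u].astype(float).mean(1)
rect=cv2.minAreaRect(q)
box=cv2.boxPoints(rect)
ins=np.array([cv2.pointPolygonTest(box,(float(a),float(b)),True)>.008 for a,b in P[:,:2]])
print("z in carrier",np.percentile(P[ins][:,2],[2,20,50,80,98]))
im=np.zeros((400,640),np.uint8);s=ins&(P[:,2]<.018);im[v[s],u[s]]=1
n,l,st,c=cv2.connectedComponentsWithStats(im)
for i in range(1,n):
    if st[i,4]>60:
        Q=P[s&(l[v,u]==i)];print(st[i],Q.mean(0).round(4),cv2.minAreaRect(Q[:,:2].astype(np.float32)))
# parts
for n,z in(("vent",(.066,.073)),("head",(.068,.08)),("filter",(.076,.084)),("gauge",(.062,.073))):
    t=r.trace(p,n)[0];Q,_,_=cloud(p,t["mask"]);Q=Q[(Q[:,2]>z[0])&(Q[:,2]<z[1])]
    print(n,cv2.minEnclosingCircle(Q[:,:2].astype(np.float32)),np.median(Q,0).round(4))
m=(P[:,0]<.53)&(abs(P[:,2]-.008)<.006)&(P[:,0]>.35)
print("tray",cv2.minAreaRect(P[m][:,:2].astype(np.float32)))
cv2.imwrite("pics/top1.png",cv2.resize(p["color"][100:400,100:500,::-1],(800,600)))
```

```text
carrier top ((0.7038449645042419, -0.002927541732788086), (0.34736520051956177, 1.045210599899292), 0.01805553212761879) 14387
z in carrier [-0.00322499 -0.00130744  0.00018358  0.0040302   0.02786702]
[    3     5   617   207 91097] [7.037e-01 1.000e-04 1.000e-04] ((0.7038463950157166, -0.0029259920120239258), (0.3313581645488739, 1.0291839838027954), 0.017873860895633698)
[241 121  32  31 912] [0.6448 0.0746 0.0102] ((0.6440171599388123, 0.07398102432489395), (0.04802822694182396, 0.04842329025268555), 87.08928680419922)
[291 123  33  30 948] [ 0.6402 -0.0059  0.0103] ((0.6395511031150818, -0.006197858601808548), (0.05003020539879799, 0.0471901074051857), 87.16773986816406)
[343 124  32  31 947] [ 0.6361 -0.0869  0.0103] ((0.6353785991668701, -0.08692066371440887), (0.04953056201338768, 0.04726923629641533), 87.5997314453125)
[395 125  31  31 912] [ 0.6318 -0.1683  0.0107] ((0.6306523680686951, -0.16768282651901245), (0.047842249274253845, 0.04899906367063522), 86.34773254394531)
[ 35 189  18  21 263] [0.5515 0.4283 0.0066] ((0.5537021160125732, 0.4273335635662079), (0.0257395189255476, 0.031295157968997955), 89.4073715209961)
vent ((0.4728270173072815, -0.12668432295322418), 0.01999916136264801) [ 0.4728 -0.1251  0.0697]
head ((0.4624112844467163, -0.048202261328697205), 0.020135611295700073) [ 0.4624 -0.0485  0.0734]
filter ((0.4440704882144928, 0.03416259214282036), 0.013624825514853) [0.4439 0.0349 0.0795]
gauge ((0.43502381443977356, 0.10714830458164215), 0.025425102561712265) [0.4348 0.1068 0.0683]
tray ((0.4399934411048889, -0.013076841831207275), (0.17988130450248718, 1.0507735013961792), 0.004594768397510052)
```

View pics/top0.png

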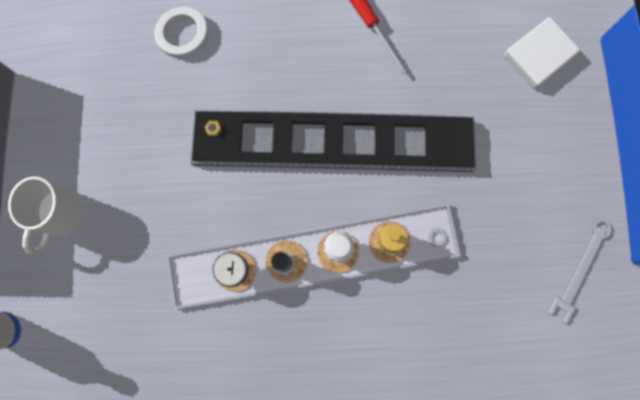

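View pics/scene0.png

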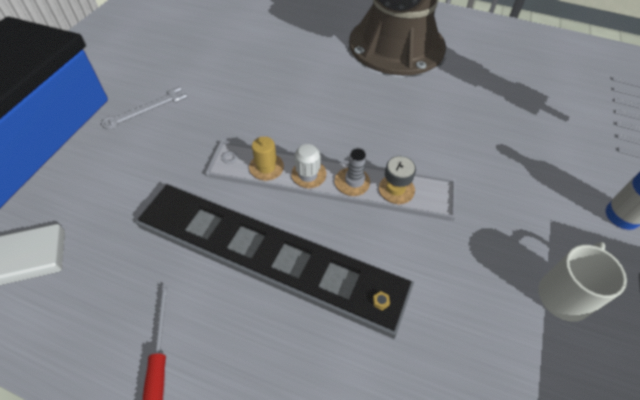

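```bash
cat >> h.py <<'E'
def go(x,y,z,yaw,verb=True):
    """shift/turn in units to reach TCP xyz with tool down, jaw axis (tool y) at yaw deg"""
    s=r.get_state();A=R.from_euler("xyz",s["eef_rot"],degrees=True).as_matrix()
    a=np.radians(yaw);ty=np.array([np.cos(a),np.sin(a),0]);tx=np.array([0,0,-1.]);B=np.c_[tx,ty,np.cross(tx,ty)]
    d=A.T@(np.array([x,y,z])-s["tcp_pos"])/.15
    w=R.from_matrix(A.T@B).as_rotvec()/(np.pi/4)
    print("tcp",s["tcp_pos"].round(4),"jawyaw",np.degrees(np.arctan2(A[1,1],A[0,1])).round(2),"w",round(s["gripper_width"],4),"F",s["contact_force"].round(1),"t",s["time_s"],"j",s["joints"].round(0))
    print("shift",d.round(3),"turn",w.round(3))
E
python3 - <<'E'
from h import *
A=R.from_euler("xyz",r.get_state()["eef_rot"],degrees=True).as_matrix();print(A.round(3))
for y in(9,-171): go(.5,0,.30,y)
p=r.capture("wrist");T=np.linalg.inv(np.vstack([np.c_[A,r.get_state()["tcp_pos"]],[0,0,0,1]]))@p["pose"];print(T.round(3),p["mtx"])
# scene-view pockets
p=r.capture("scene");P,u,v=cloud(p)
th=-.0535;c0=np.array([.637,-.0467])
D=P[:,:2]-c0;cx=D[:,0]*np.cos(th)+D[:,1]*np.sin(th);cy=-D[:,0]*np.sin(th)+D[:,1]*np.cos(th)
ins=(abs(cx)<.036)&(abs(cy)<.2)&(P[:,2]<.018)
im=np.zeros((400,640),np.uint8);im[v[ins],u[ins]]=1
n,l,st,c=cv2.connectedComponentsWithStats(im)
for i in range(1,n):
    if st[i,4]>60:
        s=ins&(l[v,u]==i);print(cx[s].min().round(4),cx[s].max().round(4),cy[s].min().round(4),cy[s].max().round(4))
s=(abs(P[:,2]-.026)<.006)&(abs(cx)<.07)&(abs(cy)<.26);print(np.percentile(cx[s],[.5,99.5]),np.percentile(cy[s],[.5,99.5]))
E
```

```text
[[ 0.    -0.315 -0.949]
 [ 0.    -0.949  0.315]
 [-1.    -0.    -0.   ]]
tcp [0.2129 0.6406 0.2456] jawyaw -108.38 w 0.0877 F [ 0.4  0.5 -0.1] t 1.35 j [ 88.  21.   1.   0. -70. -17.]
shift [-0.363  3.449 -3.163] turn [-2.608 -0.     0.   ]
tcp [0.2129 0.6406 0.2456] jawyaw -108.38 w 0.0877 F [ 0.4  0.5 -0.1] t 1.35 j [ 88.  21.   1.   0. -70. -17.]
shift [-0.363  3.449 -3.163] turn [1.392 0.    0.   ]
[[-0.    -0.262  0.965 -0.139]
 [ 1.     0.001  0.     0.001]
 [-0.001  0.965  0.262 -0.071]
 [ 0.     0.     0.     1.   ]] [[308.75803124   0.         317.91166665]
 [  0.         308.75803124 200.93852151]
 [  0.           0.           1.        ]]
-0.0284 0.0177 -0.1433 -0.0983
-0.0283 0.0178 -0.0639 -0.0169
-0.0286 0.0183 0.0164 0.0639
-0.0281 0.0179 0.0969 0.1461
[-0.04205538  0.04059371] [-0.21558596  0.22205273]
```

Call:
send_rows(
  plan=[
    [[-0.02, 0.17, -0.16], [0, 0, 0]],
    [[-0.04, 0.34, -0.32], [0, 0, 0]],
    [[-0.06, 0.51, -0.48], [0, 0, 0]],
    [[-0.08, 0.69, -0.64], [0, 0, 0]],
    [[-0.09, 0.86, -0.79], [0, 0, 0]],
  ],
  jaw=1,
)

```text
time_s: 1.95
tcp_pos: [0.2851, 0.4794, 0.2594]
eef_rot: [-98.0, 90.0, 63.6]
contact_force: [-0.1, -0.1, -0.5]
gripper_width: 0.0877
```

Call:
send_rows(
  plan=[
    [[-0.02, 0.17, -0.16], [0, 0, 0]],
    [[-0.04, 0.34, -0.32], [0, 0, 0]],
    [[-0.06, 0.51, -0.48], [0, 0, 0]],
    [[-0.08, 0.69, -0.64], [0, 0, 0]],
    [[-0.09, 0.86, -0.79], [0, 0, 0]],
  ],
)

```text
time_s: 2.45
tcp_pos: [0.3574, 0.3182, 0.2734]
eef_rot: [-100.8, 89.9, 60.8]
contact_force: [1.2, 0.1, -0.2]
gripper_width: 0.0874
```

Call:
send_rows(
  plan=[
    [[-0.02, 0.17, -0.16], [0, 0, 0]],
    [[-0.04, 0.34, -0.32], [0, 0, 0]],
    [[-0.06, 0.51, -0.48], [0, 0, 0]],
    [[-0.08, 0.69, -0.64], [0, 0, 0]],
    [[-0.09, 0.86, -0.79], [0, 0, 0]],
  ],
)

```text
time_s: 2.95
tcp_pos: [0.4296, 0.1571, 0.2874]
eef_rot: [-110.1, 89.8, 51.6]
contact_force: [0.3, 0.0, -0.3]
gripper_width: 0.0877
```

Call:
send_rows(
  plan=[
    [[-0.02, 0.17, -0.16], [0.2, 0, 0]],
    [[-0.04, 0.34, -0.32], [0.4, 0, 0]],
    [[-0.06, 0.51, -0.48], [0.6, 0, 0]],
    [[-0.08, 0.69, -0.64], [0.75, 0, 0]],
    [[-0.09, 0.86, -0.79], [0.9, 0, 0]],
  ],
)

```text
time_s: 3.45
tcp_pos: [0.5019, -0.0043, 0.3013]
eef_rot: [-79.4, 89.8, 41.5]
contact_force: [1.2, 1.0, 0.3]
gripper_width: 0.0874
```

Run:
```python
from h import *
go(.52,-.05,.28,-177)
```

```text
tcp [ 0.5019 -0.0043  0.3013] jawyaw -149.18 w 0.0874 F [1.2 1.  0.3] t 3.45 j [ 22.   2. -16.  -0. -72.   9.]
shift [ 0.141  0.053 -0.324] turn [0.618 0.002 0.004]
```

Call:
send_rows(
  plan=[
    [[0.03, 0.01, -0.08], [0.16, 0, 0]],
    [[0.07, 0.03, -0.16], [0.32, 0, 0]],
    [[0.14, 0.05, -0.32], [0.47, 0, 0]],
    [[0.14, 0.05, -0.32], [0.618, 0, 0]],
    [[0.14, 0.05, -0.32], [0.618, 0, 0]],
  ],
)

```text
time_s: 3.95
tcp_pos: [0.5201, -0.0499, 0.2799]
eef_rot: [-44.7, 89.8, 48.1]
contact_force: [0.6, -0.5, -0.5]
gripper_width: 0.0873
```

```bash
cat > look.py <<'E'
from h import *
p=r.capture("wrist");save(p,"w%d"%p["shot"]);P,u,v=cloud(p);print(p["shot"])
th=-.0535;c0=np.array([.637,-.0467])
D=P[:,:2]-c0;cx=D[:,0]*np.cos(th)+D[:,1]*np.sin(th);cy=-D[:,0]*np.sin(th)+D[:,1]*np.cos(th)
for k in(.12,.04,-.04,-.12):
    s=(abs(cx)<.036)&(abs(cy-k)<.036)&(P[:,2]<.014)&(P[:,2]>.004)
    if s.sum()>50: print("pocket",k,np.percentile(cx[s],[1,99]).round(4),np.percentile(cy[s],[1,99]).round(4),np.median(P[s],0).round(4),"rect ctr",P[s].mean(0).round(4))
s=(abs(P[:,2]-.026)<.004)&(abs(cx)<.07)&(abs(cy)<.26);print("top",np.percentile(cx[s],[.5,99.5]),np.percentile(cy[s],[.5,99.5]))
for n in("vent","head","filter","gauge"):
    t=r.trace(p,n)
    if not t: continue
    Q,_,_=cloud(p,t[0]["mask"]);h=np.percentile(Q[:,2],90);q=Q[abs(Q[:,2]-h)<.005]
    print(n,round(t[0]["score"],2),np.round(t[0]["uv"]),"top z",h.round(3),np.round(cv2.minEnclosingCircle(q[:,:2].astype(np.float32))[0],4),q.mean(0).round(4),np.percentile(Q,[2,98],axis=0).round(3).tolist())
E
python3 look.py; python3 -c "
from h import *
go(.435,.107,.12,-177)"
```

```text
6
pocket 0.12 [-0.0242 -0.0143] [0.1033 0.1281] [0.624  0.069  0.0103] rect ctr [0.6237 0.0692 0.0103]
pocket 0.04 [-0.0238  0.023 ] [0.0205 0.0665] [ 0.6389 -0.0034  0.0104] rect ctr [ 0.6391 -0.0031  0.0104]
pocket -0.04 [-0.0237  0.0233] [-0.0618 -0.0127] [ 0.635  -0.0844  0.0106] rect ctr [ 0.6351 -0.0842  0.0106]
pocket -0.12 [-0.0231  0.0236] [-0.1432 -0.0943] [ 0.6312 -0.1656  0.0105] rect ctr [ 0.6311 -0.1656  0.0105]
top [-0.04234357  0.03791027] [-0.20015677  0.21918801]
vent 0.68 [361. 114.] top z 0.078 [ 0.4746 -0.1239] [ 0.4748 -0.125   0.0798] [[0.458, -0.142, 0.059], [0.494, -0.108, 0.081]]
head 0.94 [363. 180.] top z 0.075 [ 0.4644 -0.0481] [ 0.4648 -0.0489  0.074 ] [[0.447, -0.069, 0.039], [0.485, -0.031, 0.076]]
filter 0.72 [373. 240.] top z 0.08 [0.445  0.0345] [0.4455 0.0311 0.0797] [[0.432, 0.019, 0.013], [0.461, 0.039, 0.081]]
gauge 0.58 [376. 302.] top z 0.07 [0.4351 0.1083] [0.4356 0.1061 0.069 ] [[0.412, 0.087, 0.052], [0.46, 0.126, 0.071]]
tcp [ 0.5202 -0.0489  0.2806] jawyaw -176.84 w 0.0876 F [0.8 0.1 1.1] t 4.2 j [ 16.   5. -15.  -0. -70. -13.]
shift [1.071 0.513 1.066] turn [0.004 0.003 0.005]
```

Call:
send_rows(
  plan=[
    [[0.15, 0.1, 0.21], [0, 0, 0]],
    [[0.3, 0.2, 0.42], [0, 0, 0]],
    [[0.5, 0.31, 0.64], [0, 0, 0]],
    [[0.7, 0.41, 0.85], [0, 0, 0]],
    [[0.9, 0.513, 1.0], [0, 0, 0]],
  ],
)

```text
time_s: 4.7
tcp_pos: [0.435, 0.0988, 0.1453]
eef_rot: [-56.5, 89.6, 36.8]
contact_force: [0.6, 0.9, -0.2]
gripper_width: 0.0879
```

```bash
python3 -c "
from h import *
go(.435,.1072,.060,-177)"
```

```text
tcp [0.435  0.0988 0.1453] jawyaw -176.68 w 0.0879 F [ 0.6  0.9 -0.2] t 4.7 j [ 38.   4. -35.   0. -50. -35.]
shift [ 0.569 -0.     0.054] turn [0.007 0.005 0.007]
```

Call:
send_rows(
  plan=[
    [[0.1, 0, 0.054], [0, 0, 0]],
    [[0.25, 0, 0.054], [0.007, 0.005, 0.007]],
    [[0.4, 0, 0.054], [0.007, 0.005, 0.007]],
    [[0.57, 0, 0.054], [0.007, 0.005, 0.007]],
    [[0.57, 0, 0.054], [0.007, 0.005, 0.007]],
  ],
)

```text
time_s: 5.2
tcp_pos: [0.4333, 0.1066, 0.0577]
eef_rot: [124.1, 89.7, -142.8]
contact_force: [-0.5, -0.7, 0.6]
gripper_width: 0.0881
```

Call:
send_rows(
  plan=[
    [[0, 0, 0], [0, 0, 0]],
    [[0, 0, 0], [0, 0, 0]],
    [[0, 0, 0], [0, 0, 0]],
    [[0, 0, 0], [0, 0, 0]],
    [[0, 0, 0], [0, 0, 0]],
  ],
  jaw=-1,
  force=20,
)

```text
time_s: 5.7
tcp_pos: [0.4336, 0.1068, 0.0583]
eef_rot: [123.7, 89.8, -143.2]
contact_force: [0.4, -0.2, -0.1]
gripper_width: 0.0535
```

```bash
python3 -c "
from h import *
go(.435,.1072,.060,-177)
p=r.capture('wrist');save(p,'grip1')"
```

```text
tcp [0.4336 0.1068 0.0583] jawyaw -176.9 w 0.0535 F [ 0.4 -0.2 -0.1] t 5.7 j [ 39.  12. -41.  -0. -37. -36.]
shift [-0.011 -0.01   0.002] turn [ 0.002 -0.003 -0.004]
```

View pics/grip1.png

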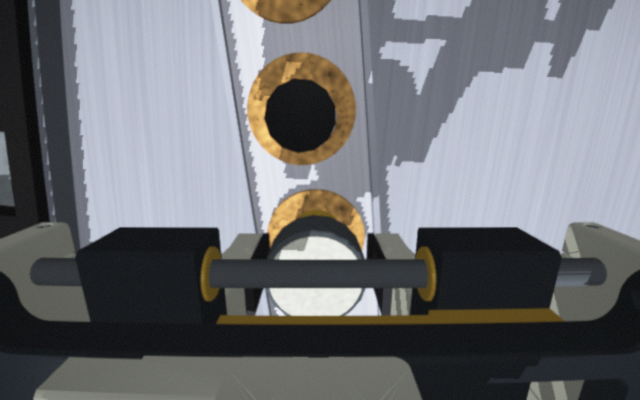

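The gauge's dial (about 316,275) sits centred between the fingers. The jaws are at 53.5 mm and still closing on the 50 mm case, so I'll finish the grip, then lift.

Call:
send_rows(
  plan=[
    [[0, 0, 0], [0, 0, 0]],
    [[0, 0, 0], [0, 0, 0]],
    [[0, 0, 0], [0, 0, 0]],
    [[0, 0, 0], [0, 0, 0]],
    [[0, 0, 0], [0, 0, 0]],
  ],
)

```text
time_s: 6.25
tcp_pos: [0.4338, 0.1069, 0.0584]
eef_rot: [127.1, 89.8, -139.8]
contact_force: [0.2, -0.1, 0.4]
gripper_width: 0.0495
```

Call:
send_rows(
  plan=[
    [[-0.1, 0, 0], [0, 0, 0]],
    [[-0.25, 0, 0], [0, 0, 0]],
    [[-0.4, 0, 0], [0, 0, 0]],
    [[-0.55, 0, 0], [0, 0, 0]],
    [[-0.7, 0, 0], [0, 0, 0]],
  ],
)

```text
time_s: 6.75
tcp_pos: [0.4337, 0.1069, 0.164]
eef_rot: [123.4, 89.8, -143.5]
contact_force: [-0.1, -0.1, -1.2]
gripper_width: 0.0497
```

```bash
python3 -c "
from h import *
go(.6301,-.1658,.17,-177)
p=r.capture('wrist');save(p,'grip2')"
```

```text
tcp [0.4337 0.1069 0.164 ] jawyaw -176.89 w 0.0497 F [-0.1 -0.1 -1.2] t 6.75 j [ 39.   3. -33.  -0. -54. -36.]
shift [-0.04  -1.209 -1.886] turn [ 0.002 -0.003 -0.004]
```

Call:
send_rows(
  plan=[
    [[-0.01, -0.08, -0.12], [0, 0, 0]],
    [[-0.01, -0.16, -0.25], [0, 0, 0]],
    [[-0.02, -0.24, -0.38], [0, 0, 0]],
    [[-0.02, -0.32, -0.51], [0, 0, 0]],
    [[-0.02, -0.403, -0.629], [0, 0, 0]],
  ],
)

```text
time_s: 7.3
tcp_pos: [0.5013, 0.016, 0.1703]
eef_rot: [-106.9, 89.9, -13.8]
contact_force: [-0.5, 1.1, -0.8]
gripper_width: 0.0498
```

Call:
send_rows(
  plan=[
    [[-0.01, -0.08, -0.12], [0, 0, 0]],
    [[-0.01, -0.16, -0.25], [0, 0, 0]],
    [[-0.02, -0.24, -0.38], [0, 0, 0]],
    [[-0.02, -0.32, -0.51], [0, 0, 0]],
    [[-0.02, -0.403, -0.629], [0, 0, 0]],
  ],
)

```text
time_s: 7.8
tcp_pos: [0.567, -0.0758, 0.1728]
eef_rot: [-160.6, 90.0, -67.5]
contact_force: [1.4, 0.6, -1.4]
gripper_width: 0.0494
```

Call:
send_rows(
  plan=[
    [[0, -0.1, -0.16], [0, 0, 0]],
    [[0, -0.2, -0.32], [0, 0, 0]],
    [[0, -0.3, -0.48], [0, 0, 0]],
    [[0, -0.4, -0.62], [0, 0, 0]],
    [[0, -0.4, -0.62], [0, 0, 0]],
  ],
)

```text
time_s: 8.3
tcp_pos: [0.633, -0.1676, 0.1712]
eef_rot: [111.5, 89.9, -155.5]
contact_force: [-0.1, 0.1, -1.9]
gripper_width: 0.0492
```

```bash
python3 look.py; python3 -c "
from h import *
go(.6301,-.1658,.0594,-177)"; ls pics
```

```text
9
pocket -0.12 [-0.0262  0.0234] [-0.1407 -0.0948] [ 0.6291 -0.1668  0.0104] rect ctr [ 0.6292 -0.1664  0.0104]
top [-0.04109972  0.03832904] [-0.21784352  0.011784  ]
vent 0.6 [469. 225.] top z 0.019 [ 0.4782 -0.142 ] [ 0.4782 -0.1421  0.0163] [[0.474, -0.143, 0.014], [0.483, -0.141, 0.019]]
filter 0.53 [328. 154.] top z 0.027 [ 0.6297 -0.1473] [ 0.6275 -0.2132  0.0262] [[0.585, -0.266, 0.01], [0.672, -0.131, 0.028]]
gauge 0.71 [320. 254.] top z 0.183 [ 0.6331 -0.1659] [ 0.6332 -0.1685  0.1816] [[0.613, -0.19, 0.127], [0.653, -0.147, 0.183]]
tcp [ 0.6314 -0.1647  0.1726] jawyaw -176.84 w 0.0497 F [-0.3 -0.6 -2.2] t 8.55 j [  2.  21.  -8.  -0. -61.   1.]
shift [ 0.754  0.009 -0.007] turn [ 0.004  0.    -0.001]
grip1.png
grip2.png
scene0.png
top0.png
top1.png
w6.png
w9.png
```

Call:
send_rows(
  plan=[
    [[0.1, 0.009, -0.005], [0, 0, 0]],
    [[0.22, 0.009, -0.005], [0, 0, 0]],
    [[0.35, 0.009, -0.005], [0, 0, 0]],
    [[0.47, 0.009, -0.005], [0, 0, 0]],
    [[0.58, 0.009, -0.005], [0, 0, 0]],
  ],
)

```text
time_s: 9.05
tcp_pos: [0.6297, -0.1646, 0.0852]
eef_rot: [56.9, 90.0, 150.1]
contact_force: [0.2, -0.7, -2.9]
gripper_width: 0.0498
```

```bash
python3 -c "
from h import *
go(.6301,-.1658,.0592,-177)"
```

```text
tcp [ 0.6297 -0.1646  0.0852] jawyaw -176.77 w 0.0498 F [ 0.2 -0.7 -2.9] t 9.05 j [  2.  26. -13.  -0. -51.   1.]
shift [ 0.173 -0.002 -0.008] turn [ 0.005  0.    -0.   ]
```

Call:
send_rows(
  plan=[
    [[0.05, 0, -0.005], [0, 0, 0]],
    [[0.09, 0, -0.005], [0, 0, 0]],
    [[0.13, 0, -0.005], [0, 0, 0]],
    [[0.17, 0, -0.005], [0, 0, 0]],
    [[0.17, 0, -0.005], [0, 0, 0]],
  ],
)

```text
time_s: 9.55
tcp_pos: [0.6294, -0.1653, 0.0592]
eef_rot: [70.3, 89.9, 163.5]
contact_force: [0.3, 0.4, -1.5]
gripper_width: 0.0496
```

```bash
python3 -c "
from h import *
go(.6301,-.1658,.0590,-177)"
```

```text
tcp [ 0.6294 -0.1653  0.0592] jawyaw -176.78 w 0.0496 F [ 0.3  0.4 -1.5] t 9.55 j [  2.  28. -15.  -0. -48.   1.]
shift [ 0.001 -0.004 -0.004] turn [ 0.005  0.    -0.001]
```

Call:
send_rows(
  plan=[
    [[0.005, 0, 0], [0, 0, 0]],
    [[0.005, 0, 0], [0, 0, 0]],
    [[0.005, 0, 0], [0, 0, 0]],
    [[0.005, 0, 0], [0, 0, 0]],
    [[0.005, 0, 0], [0, 0, 0]],
  ],
  jaw=1,
)

```text
time_s: 10.05
tcp_pos: [0.6296, -0.1653, 0.0587]
eef_rot: [60.1, 90.0, 153.3]
contact_force: [0.5, -0.2, -0.4]
gripper_width: 0.0838
```

Call:
send_rows(
  plan=[
    [[-0.05, 0, 0], [0, 0, 0]],
    [[-0.2, 0, 0], [0, 0, 0]],
    [[-0.4, 0, 0], [0, 0, 0]],
    [[-0.6, 0, 0], [0, 0, 0]],
    [[-0.8, 0, 0], [0, 0, 0]],
  ],
)

```text
time_s: 10.55
tcp_pos: [0.6295, -0.1654, 0.1805]
eef_rot: [36.1, 90.0, 129.3]
contact_force: [1.4, 0.4, 0.5]
gripper_width: 0.0875
```

```bash
python3 look.py; python3 -c "
from h import *
go(.4445,.0343,.16,-177)"
```

```text
10
pocket 0.04 [-0.0257  0.0225] [0.0271 0.0466] [ 0.6489 -0.0159  0.0106] rect ctr [ 0.6449 -0.0145  0.0106]
pocket -0.04 [-0.0262  0.0234] [-0.0572 -0.0387] [ 0.6352 -0.0954  0.0103] rect ctr [ 0.6344 -0.0954  0.0104]
pocket -0.12 [-0.0263  0.0237] [-0.1412 -0.1225] [ 0.6278 -0.1826  0.0104] rect ctr [ 0.6284 -0.1817  0.0104]
top [-0.04107204  0.03822241] [-0.21766793  0.03083461]
vent 0.57 [461. 235.] top z 0.064 [ 0.4905 -0.129 ] [ 0.4927 -0.1294  0.0633] [[0.47, -0.201, 0.01], [0.584, -0.114, 0.232]]
gauge 0.74 [319. 204.] top z 0.07 [ 0.6305 -0.1636] [ 0.6304 -0.1648  0.0689] [[0.608, -0.188, 0.049], [0.652, -0.142, 0.071]]
tcp [ 0.6293 -0.1652  0.1788] jawyaw -176.79 w 0.0874 F [ 0.1 -0.1 -1.3] t 10.8 j [  2.  21.  -8.  -0. -61.   1.]
shift [0.127 1.156 1.397] turn [ 0.005  0.001 -0.   ]
```

View pics/w10.png

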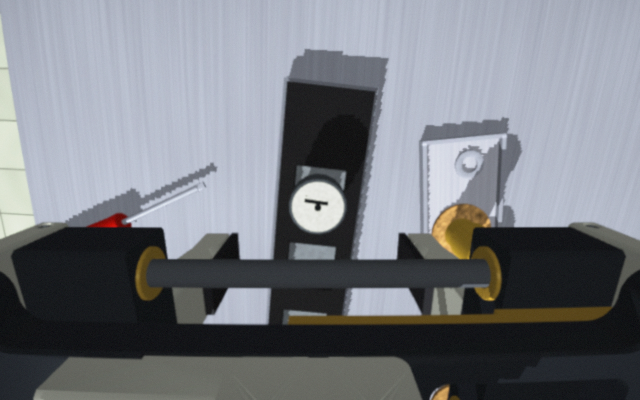

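The gauge stands upright in the right-end pocket (dial at 318,205, top at z 69 mm as expected). The filter is next.

Call:
send_rows(
  plan=[
    [[0, 0.12, 0.14], [0, 0, 0]],
    [[0, 0.24, 0.28], [0, 0, 0]],
    [[0, 0.35, 0.42], [0, 0, 0]],
    [[0, 0.47, 0.56], [0, 0, 0]],
    [[0, 0.578, 0.7], [0, 0, 0]],
  ],
)

```text
time_s: 11.3
tcp_pos: [0.5352, -0.0647, 0.1776]
eef_rot: [80.7, 89.8, 173.9]
contact_force: [0.1, -0.3, 0.7]
gripper_width: 0.0874
```

Call:
send_rows(
  plan=[
    [[0.02, 0.14, 0.18], [0, 0, 0]],
    [[0.04, 0.28, 0.36], [0, 0, 0]],
    [[0.06, 0.42, 0.53], [0, 0, 0]],
    [[0.1, 0.578, 0.7], [0, 0, 0]],
    [[0.13, 0.578, 0.7], [0, 0, 0]],
  ],
)

```text
time_s: 11.8
tcp_pos: [0.4397, 0.0365, 0.1575]
eef_rot: [84.0, 89.7, 177.4]
contact_force: [0.1, 0.3, 1.0]
gripper_width: 0.0877
```

```bash
python3 -c "
from h import *
go(.4445,.0343,.055,-177)"
```

```text
tcp [0.4397 0.0365 0.1575] jawyaw -176.68 w 0.0877 F [0.1 0.3 1. ] t 11.8 j [ 30.   3. -35.  -0. -53. -27.]
shift [ 0.683 -0.034 -0.017] turn [ 0.007  0.001 -0.006]
```

Call:
send_rows(
  plan=[
    [[0.1, -0.034, -0.017], [0, 0, 0]],
    [[0.25, -0.034, -0.017], [0.006, 0, -0.005]],
    [[0.4, -0.034, -0.017], [0.006, 0, -0.005]],
    [[0.55, -0.034, -0.017], [0.006, 0, -0.005]],
    [[0.68, -0.034, -0.017], [0.006, 0, -0.005]],
  ],
)

```text
time_s: 12.3
tcp_pos: [0.4438, 0.0336, 0.0537]
eef_rot: [99.5, 89.8, -167.5]
contact_force: [0.5, 0.4, -0.1]
gripper_width: 0.088
```

Call:
send_rows(
  plan=[
    [[0, 0, 0], [0, 0, 0]],
    [[0, 0, 0], [0, 0, 0]],
    [[0, 0, 0], [0, 0, 0]],
    [[0, 0, 0], [0, 0, 0]],
    [[0, 0, 0], [0, 0, 0]],
  ],
  jaw=-1,
  force=20,
)

```text
time_s: 12.8
tcp_pos: [0.4442, 0.0338, 0.0545]
eef_rot: [77.7, 89.9, 170.7]
contact_force: [-0.5, -0.2, 0.1]
gripper_width: 0.0532
```

Call:
send_rows(
  plan=[
    [[0, 0, 0], [0, 0, 0]],
    [[0, 0, 0], [0, 0, 0]],
    [[0, 0, 0], [0, 0, 0]],
    [[0, 0, 0], [0, 0, 0]],
    [[0, 0, 0], [0, 0, 0]],
  ],
)

```text
time_s: 13.3
tcp_pos: [0.4443, 0.0339, 0.0546]
eef_rot: [73.1, 89.9, 166.1]
contact_force: [-1.4, 0.6, 3.3]
gripper_width: 0.0268
```

```bash
python3 -c "
from h import *
go(.4445,.0343,.055,-177)"
```

```text
tcp [0.4443 0.0339 0.0546] jawyaw -176.95 w 0.0268 F [-1.4  0.6  3.3] t 13.3 j [ 30.  12. -41.  -0. -36. -27.]
shift [-0.002 -0.001  0.003] turn [ 0.001  0.    -0.001]
```

Call:
send_rows(
  plan=[
    [[-0.1, 0, 0], [0, 0, 0]],
    [[-0.25, 0, 0], [0, 0, 0]],
    [[-0.4, 0, 0], [0, 0, 0]],
    [[-0.55, 0, 0], [0, 0, 0]],
    [[-0.75, 0, 0], [0, 0, 0]],
  ],
)

```text
time_s: 13.8
tcp_pos: [0.4434, 0.0335, 0.1671]
eef_rot: [96.2, 89.8, -170.7]
contact_force: [0.1, -0.4, -1.3]
gripper_width: 0.0266
```

Call:
send_rows(
  plan=[
    [[0, -0.1, -0.08], [0, 0, 0]],
    [[0, -0.22, -0.16], [0, 0, 0]],
    [[0, -0.34, -0.24], [0, 0, 0]],
    [[0, -0.47, -0.33], [0, 0, 0]],
    [[0, -0.6, -0.43], [0, 0, 0]],
  ],
)

```text
time_s: 14.3
tcp_pos: [0.5371, -0.0267, 0.1663]
eef_rot: [93.8, 89.8, -173.2]
contact_force: [0.4, 0.4, -1.5]
gripper_width: 0.0268
```

Call:
send_rows(
  plan=[
    [[0, -0.15, -0.11], [0, 0, 0]],
    [[0, -0.3, -0.22], [0, 0, 0]],
    [[0, -0.45, -0.32], [0, 0, 0]],
    [[0, -0.6, -0.42], [0, 0, 0]],
    [[0, -0.61, -0.43], [0, 0, 0]],
  ],
)

```text
time_s: 14.8
tcp_pos: [0.6335, -0.0877, 0.1646]
eef_rot: [98.5, 89.7, -168.5]
contact_force: [-0.5, 0.2, -1.5]
gripper_width: 0.0266
```

```bash
python3 look.py; python3 -c "
from h import *
go(.6344,-.0859,.0554,-177)"
```

```text
11
pocket -0.04 [-0.0263  0.0234] [-0.0606 -0.0151] [ 0.6347 -0.0873  0.0103] rect ctr [ 0.6342 -0.0869  0.0104]
pocket -0.12 [-0.0265  0.0237] [-0.1434 -0.0927] [ 0.6481 -0.1854  0.0106] rect ctr [ 0.6323 -0.1683  0.0108]
top [-0.04124014  0.03811925] [-0.2069426  -0.00310697]
vent 0.77 [506. 168.] top z 0.072 [ 0.4749 -0.126 ] [ 0.4773 -0.1265  0.0701] [[0.458, -0.144, 0.013], [0.494, -0.109, 0.08]]
head 0.59 [509. 240.] top z 0.074 [ 0.4621 -0.0595] [ 0.4642 -0.0611  0.0728] [[0.434, -0.069, 0.01], [0.477, -0.057, 0.075]]
filter 0.66 [318. 253.] top z 0.19 [ 0.6337 -0.0855] [ 0.6337 -0.0842  0.19  ] [[0.621, -0.103, 0.123], [0.646, -0.078, 0.191]]
gauge 0.55 [329. 114.] top z 0.07 [ 0.6303 -0.163 ] [ 0.6303 -0.1632  0.069 ] [[0.608, -0.185, 0.067], [0.652, -0.141, 0.071]]
tcp [ 0.631  -0.0859  0.1658] jawyaw -176.95 w 0.0268 F [ 0.2  0.1 -1.6] t 15.05 j [ 10.  21. -10.  -0. -59.  -7.]
shift [ 0.736 -0.026 -0.001] turn [ 0.001 -0.    -0.006]
```

Call:
send_rows(
  plan=[
    [[0.1, -0.02, 0], [0, 0, -0.004]],
    [[0.22, -0.02, 0], [0, 0, -0.005]],
    [[0.35, -0.02, 0], [0, 0, -0.005]],
    [[0.47, -0.02, 0], [0, 0, -0.005]],
    [[0.56, -0.02, 0], [0, 0, -0.005]],
  ],
)

```text
time_s: 15.55
tcp_pos: [0.6327, -0.0851, 0.0811]
eef_rot: [86.9, 89.9, 180.0]
contact_force: [0.1, -0.4, -1.9]
gripper_width: 0.0266
```

```bash
python3 -c "
from h import *
go(.6344,-.0859,.0554,-177)"
```

```text
tcp [ 0.6327 -0.0851  0.0811] jawyaw -176.92 w 0.0266 F [ 0.1 -0.4 -1.9] t 15.55 j [ 10.  25. -15.  -0. -49.  -7.]
shift [ 0.171 -0.011 -0.006] turn [ 0.002  0.    -0.002]
```

Call:
send_rows(
  plan=[
    [[0.05, -0.008, -0.004], [0, 0, 0]],
    [[0.09, -0.008, -0.004], [0, 0, 0]],
    [[0.13, -0.008, -0.004], [0, 0, 0]],
    [[0.17, -0.008, -0.004], [0, 0, 0]],
    [[0.17, -0.008, -0.004], [0, 0, 0]],
  ],
)

```text
time_s: 16.05
tcp_pos: [0.6338, -0.0857, 0.0551]
eef_rot: [88.1, 89.9, -178.8]
contact_force: [-0.7, -0.8, 0.0]
gripper_width: 0.0267
```

```bash
python3 -c "
from h import *
go(.6344,-.0859,.0554,-177)"
```

```text
tcp [ 0.6338 -0.0857  0.0551] jawyaw -176.92 w 0.0267 F [-0.7 -0.8  0. ] t 16.05 j [ 10.  27. -16.  -0. -47.  -7.]
shift [-0.002 -0.004 -0.001] turn [ 0.002  0.    -0.002]
```

Call:
send_rows(
  plan=[
    [[0, 0, 0], [0, 0, 0]],
    [[0, 0, 0], [0, 0, 0]],
    [[0, 0, 0], [0, 0, 0]],
    [[0, 0, 0], [0, 0, 0]],
    [[0, 0, 0], [0, 0, 0]],
  ],
  jaw=1,
)

```text
time_s: 16.55
tcp_pos: [0.6339, -0.0857, 0.0553]
eef_rot: [86.6, 89.9, 179.7]
contact_force: [0.1, 0.8, -0.3]
gripper_width: 0.0611
```

Call:
send_rows(
  plan=[
    [[0, 0, 0], [0, 0, 0]],
    [[-0.15, 0, 0], [0, 0, 0]],
    [[-0.35, 0, 0], [0, 0, 0]],
    [[-0.55, 0, 0], [0, 0, 0]],
    [[-0.75, 0, 0], [0, 0, 0]],
  ],
)

```text
time_s: 17.05
tcp_pos: [0.6339, -0.0857, 0.169]
eef_rot: [88.5, 89.9, -178.4]
contact_force: [1.0, -0.4, 0.2]
gripper_width: 0.0871
```

```bash
python3 look.py | grep -v pocket; python3 -c "
from h import *
go(.4637,-.0482,.16,-177)"
```

```text
12
top [-0.04121221  0.03806574] [-0.20596699  0.09924825]
vent 0.72 [508. 165.] top z 0.071 [ 0.4746 -0.1255] [ 0.4772 -0.1263  0.07  ] [[0.458, -0.144, 0.012], [0.494, -0.108, 0.08]]
head 0.64 [471. 226.] top z 0.035 [ 0.4712 -0.0551] [ 0.4727 -0.0611  0.034 ] [[0.46, -0.069, 0.01], [0.485, -0.037, 0.039]]
filter 0.85 [318. 203.] top z 0.081 [ 0.6339 -0.0848] [ 0.634  -0.0853  0.0799] [[0.621, -0.1, 0.019], [0.648, -0.074, 0.081]]
gauge 0.72 [329. 110.] top z 0.07 [ 0.6302 -0.1629] [ 0.6304 -0.1633  0.069 ] [[0.608, -0.185, 0.067], [0.653, -0.141, 0.071]]
tcp [ 0.6337 -0.0857  0.1675] jawyaw -176.93 w 0.0873 F [ 0.2 -0.5 -1.2] t 17.3 j [ 10.  21. -10.  -0. -60.  -7.]
shift [0.052 1.118 0.31 ] turn [ 0.001  0.001 -0.002]
```

Call:
send_rows(
  plan=[
    [[0, 0.11, 0.03], [0, 0, 0]],
    [[0, 0.22, 0.06], [0, 0, 0]],
    [[0, 0.33, 0.09], [0, 0, 0]],
    [[0, 0.45, 0.12], [0, 0, 0]],
    [[0, 0.56, 0.15], [0, 0, 0]],
  ],
)

```text
time_s: 17.8
tcp_pos: [0.547, -0.0677, 0.1661]
eef_rot: [86.8, 89.7, 179.9]
contact_force: [0.0, 0.1, -0.3]
gripper_width: 0.0874
```

Call:
send_rows(
  plan=[
    [[0, 0.14, 0.04], [0, 0, 0]],
    [[0, 0.28, 0.08], [0, 0, 0]],
    [[0, 0.42, 0.12], [0, 0, 0]],
    [[0, 0.56, 0.15], [0, 0, 0]],
    [[0, 0.56, 0.15], [0, 0, 0]],
  ],
)

```text
time_s: 18.3
tcp_pos: [0.4588, -0.0498, 0.1655]
eef_rot: [87.0, 89.6, -179.9]
contact_force: [-0.6, 0.3, 0.1]
gripper_width: 0.0873
```

```bash
python3 -c "
from h import *
go(.4637,-.0482,.051,-177)"
```

```text
tcp [ 0.4588 -0.0498  0.1655] jawyaw -176.94 w 0.0873 F [-0.6  0.3  0.1] t 18.3 j [ 18.   5. -32.  -0. -54. -15.]
shift [ 0.763 -0.039  0.008] turn [ 0.001  0.    -0.009]
```

Call:
send_rows(
  plan=[
    [[0.1, -0.035, 0.008], [0, 0, 0]],
    [[0.28, -0.035, 0.008], [0, 0, -0.008]],
    [[0.45, -0.035, 0.008], [0, 0, -0.008]],
    [[0.62, -0.035, 0.008], [0, 0, -0.008]],
    [[0.76, -0.035, 0.008], [0, 0, -0.008]],
  ],
)

```text
time_s: 18.8
tcp_pos: [0.4625, -0.0486, 0.0494]
eef_rot: [92.4, 89.8, -174.6]
contact_force: [-0.2, -0.4, -0.2]
gripper_width: 0.0876
```

Call:
send_rows(
  plan=[
    [[0, 0, 0], [0, 0, 0]],
    [[0, 0, 0], [0, 0, 0]],
    [[0, 0, 0], [0, 0, 0]],
    [[0, 0, 0], [0, 0, 0]],
    [[0, 0, 0], [0, 0, 0]],
  ],
  jaw=-1,
  force=20,
)

```text
time_s: 19.3
tcp_pos: [0.4631, -0.0485, 0.0503]
eef_rot: [78.7, 89.9, 171.7]
contact_force: [-0.1, 0.2, -0.1]
gripper_width: 0.053
```

Call:
send_rows(
  plan=[
    [[0, 0, 0], [0, 0, 0]],
    [[0, 0, 0], [0, 0, 0]],
    [[0, 0, 0], [0, 0, 0]],
    [[0, 0, 0], [0, 0, 0]],
    [[0, 0, 0], [0, 0, 0]],
  ],
)

```text
time_s: 19.8
tcp_pos: [0.4635, -0.0483, 0.0509]
eef_rot: [35.8, 90.0, 128.9]
contact_force: [-0.4, 0.0, 7.4]
gripper_width: 0.0417
```

```bash
python3 -c "
from h import *
go(.6386,-.0061,.17,-177)"
```

```text
tcp [ 0.4635 -0.0483  0.0509] jawyaw -176.93 w 0.0417 F [-0.4  0.   7.4] t 19.8 j [ 18.  14. -39.  -0. -37. -15.]
shift [-0.794 -1.18   0.219] turn [ 0.002  0.    -0.   ]
```

Call:
send_rows(
  plan=[
    [[-0.1, 0, 0], [0, 0, 0]],
    [[-0.25, 0, 0], [0, 0, 0]],
    [[-0.42, 0, 0], [0, 0, 0]],
    [[-0.6, 0, 0], [0, 0, 0]],
    [[-0.79, 0, 0], [0, 0, 0]],
  ],
)

```text
time_s: 20.3
tcp_pos: [0.4628, -0.0485, 0.17]
eef_rot: [76.2, 89.9, 169.3]
contact_force: [0.9, -0.1, -2.6]
gripper_width: 0.0415
```

Call:
send_rows(
  plan=[
    [[0, -0.1, 0.02], [0, 0, 0]],
    [[0, -0.22, 0.04], [0, 0, 0]],
    [[0, -0.34, 0.06], [0, 0, 0]],
    [[0, -0.47, 0.09], [0, 0, 0]],
    [[0, -0.6, 0.11], [0, 0, 0]],
  ],
)

```text
time_s: 20.8
tcp_pos: [0.5523, -0.0269, 0.1687]
eef_rot: [81.4, 89.8, 174.5]
contact_force: [0.6, 0.4, -1.1]
gripper_width: 0.0417
```

Call:
send_rows(
  plan=[
    [[0, -0.15, 0.03], [0, 0, 0]],
    [[0, -0.3, 0.06], [0, 0, 0]],
    [[0, -0.45, 0.09], [0, 0, 0]],
    [[0, -0.57, 0.11], [0, 0, 0]],
    [[0, -0.57, 0.11], [0, 0, 0]],
  ],
)

```text
time_s: 21.3
tcp_pos: [0.6384, -0.0054, 0.1663]
eef_rot: [89.4, 89.7, -177.6]
contact_force: [-0.6, -1.0, -2.0]
gripper_width: 0.0416
```

```bash
python3 look.py; python3 -c "
from h import *
go(.6386,-.0065,.0517,-177)"
```

```text
13
pocket 0.04 [-0.0263  0.0233] [0.0192 0.066 ] [ 0.6384 -0.0061  0.0104] rect ctr [ 0.6381 -0.0058  0.0104]
pocket -0.04 [-0.0264  0.0235] [-0.0633 -0.0129] [ 0.6354 -0.0864  0.0106] rect ctr [ 0.634  -0.0853  0.0106]
pocket -0.12 [-0.0267  0.0229] [-0.1133 -0.0967] [ 0.6296 -0.1472  0.0105] rect ctr [ 0.6295 -0.1483  0.0105]
top [-0.04133501  0.03813297] [-0.12430172  0.170766  ]
vent 0.77 [533.  65.] top z 0.072 [ 0.4752 -0.1247] [ 0.4776 -0.1248  0.0701] [[0.459, -0.141, 0.014], [0.494, -0.106, 0.081]]
head 0.79 [320. 252.] top z 0.191 [ 0.6386 -0.0055] [ 0.6385 -0.0034  0.1897] [[0.621, -0.026, 0.132], [0.657, 0.006, 0.191]]
filter 0.91 [328. 109.] top z 0.081 [ 0.6343 -0.0835] [ 0.6343 -0.0837  0.0801] [[0.622, -0.096, 0.021], [0.649, -0.068, 0.081]]
gauge 0.58 [342.  17.] top z 0.07 [ 0.6299 -0.1557] [ 0.6296 -0.148   0.0687] [[0.609, -0.156, 0.048], [0.651, -0.138, 0.071]]
tcp [ 0.6361 -0.006   0.168 ] jawyaw -176.96 w 0.0417 F [-0.2  0.1 -1.4] t 21.55 j [ 17.  20. -10.  -0. -60. -14.]
shift [ 0.775 -0.02  -0.004] turn [ 0.001  0.001 -0.005]
```

Call:
send_rows(
  plan=[
    [[0.1, -0.013, -0.003], [0, 0, 0]],
    [[0.22, -0.013, -0.003], [0, 0, -0.005]],
    [[0.35, -0.013, -0.003], [0, 0, -0.005]],
    [[0.48, -0.013, -0.003], [0, 0, -0.005]],
    [[0.6, -0.013, -0.003], [0, 0, -0.005]],
  ],
)

```text
time_s: 22.05
tcp_pos: [0.6368, -0.0066, 0.0763]
eef_rot: [51.0, 89.9, 144.1]
contact_force: [0.4, 0.7, -1.3]
gripper_width: 0.0416
```

```bash
python3 -c "
from h import *
go(.6383,-.0065,.0517,-177)"
```

```text
tcp [ 0.6368 -0.0066  0.0763] jawyaw -176.98 w 0.0416 F [ 0.4  0.7 -1.3] t 22.05 j [ 17.  26. -16.  -0. -49. -14.]
shift [ 0.164 -0.01  -0.   ] turn [ 0.     0.001 -0.001]
```

Call:
send_rows(
  plan=[
    [[0.05, -0.005, 0], [0, 0, 0]],
    [[0.09, -0.005, 0], [0, 0, 0]],
    [[0.13, -0.005, 0], [0, 0, 0]],
    [[0.16, -0.005, 0], [0, 0, 0]],
    [[0.16, -0.005, 0], [0, 0, 0]],
  ],
)

```text
time_s: 22.55
tcp_pos: [0.6374, -0.0065, 0.052]
eef_rot: [60.6, 89.9, 153.6]
contact_force: [-1.2, 1.3, -1.7]
gripper_width: 0.0417
```

Call:
send_rows(
  plan=[
    [[0, 0, 0], [0, 0, 0]],
    [[0, 0, 0], [0, 0, 0]],
    [[0, 0, 0], [0, 0, 0]],
    [[0, 0, 0], [0, 0, 0]],
    [[0, 0, 0], [0, 0, 0]],
  ],
  jaw=1,
)

```text
time_s: 23.05
tcp_pos: [0.6376, -0.0065, 0.0523]
eef_rot: [42.0, 90.0, 135.0]
contact_force: [-0.4, -1.3, 0.4]
gripper_width: 0.0759
```

Call:
send_rows(
  plan=[
    [[0, 0, 0], [0, 0, 0]],
    [[-0.15, 0, 0], [0, 0, 0]],
    [[-0.35, 0, 0], [0, 0, 0]],
    [[-0.55, 0, 0], [0, 0, 0]],
    [[-0.75, 0, 0], [0, 0, 0]],
  ],
)

```text
time_s: 23.55
tcp_pos: [0.6375, -0.0066, 0.1659]
eef_rot: [53.7, 89.9, 146.8]
contact_force: [0.8, -0.0, 0.4]
gripper_width: 0.0878
```

```bash
python3 look.py | grep -v pocket; python3 -c "
from h import *
go(.4745,-.1255,.16,-177)"
```

```text
14
top [-0.04131746  0.03812131] [-0.12420612  0.17955626]
vent 0.95 [533.  69.] top z 0.072 [ 0.475  -0.1247] [ 0.4775 -0.125   0.0701] [[0.459, -0.142, 0.014], [0.494, -0.106, 0.081]]
head 0.73 [319. 206.] top z 0.075 [ 0.6376 -0.0064] [ 0.6379 -0.0072  0.074 ] [[0.618, -0.027, 0.019], [0.658, 0.013, 0.076]]
filter 0.94 [326. 109.] top z 0.081 [ 0.6344 -0.0834] [ 0.6344 -0.0837  0.0802] [[0.623, -0.095, 0.022], [0.649, -0.069, 0.081]]
gauge 0.69 [341.  14.] top z 0.07 [ 0.63   -0.1575] [ 0.6296 -0.1487  0.0687] [[0.609, -0.157, 0.048], [0.651, -0.139, 0.07]]
tcp [ 0.6372 -0.0066  0.1644] jawyaw -176.99 w 0.0876 F [ 0.5  0.4 -0.7] t 23.8 j [ 17.  21. -10.  -0. -59. -14.]
shift [ 0.03   1.125 -0.735] turn [ 0.     0.001 -0.001]
```

Call:
send_rows(
  plan=[
    [[0, 0.11, -0.07], [0, 0, 0]],
    [[0, 0.22, -0.14], [0, 0, 0]],
    [[0, 0.33, -0.22], [0, 0, 0]],
    [[0, 0.45, -0.29], [0, 0, 0]],
    [[0, 0.56, -0.37], [0, 0, 0]],
  ],
)

```text
time_s: 24.3
tcp_pos: [0.5546, -0.0669, 0.1629]
eef_rot: [77.1, 89.8, 170.1]
contact_force: [0.7, -0.9, -0.5]
gripper_width: 0.0876
```

Call:
send_rows(
  plan=[
    [[0, 0.14, -0.09], [0, 0, 0]],
    [[0, 0.28, -0.18], [0, 0, 0]],
    [[0, 0.42, -0.27], [0, 0, 0]],
    [[0, 0.56, -0.36], [0, 0, 0]],
    [[0, 0.56, -0.36], [0, 0, 0]],
  ],
)

```text
time_s: 24.8
tcp_pos: [0.4704, -0.1263, 0.162]
eef_rot: [79.9, 89.6, 172.8]
contact_force: [0.8, 0.1, -0.1]
gripper_width: 0.0876
```

```bash
python3 -c "
from h import *
go(.4742,-.1255,.051,-177)"
```

```text
tcp [ 0.4704 -0.1263  0.162 ] jawyaw -177.1 w 0.0876 F [ 0.8  0.1 -0.1] t 24.8 j [  8.   7. -29.  -0. -54.  -5.]
shift [ 0.74  -0.031  0.003] turn [-0.002  0.002 -0.009]
```

Call:
send_rows(
  plan=[
    [[0.1, -0.028, 0.003], [0, 0, 0]],
    [[0.28, -0.028, 0.003], [0, 0, -0.008]],
    [[0.45, -0.028, 0.003], [0, 0, -0.008]],
    [[0.62, -0.028, 0.003], [0, 0, -0.008]],
    [[0.735, -0.028, 0.003], [0, 0, -0.008]],
  ],
)

```text
time_s: 25.3
tcp_pos: [0.4727, -0.1255, 0.0492]
eef_rot: [73.4, 89.8, 166.3]
contact_force: [0.5, -0.2, 0.2]
gripper_width: 0.0873
```

Call:
send_rows(
  plan=[
    [[0, 0, 0], [0, 0, 0]],
    [[0, 0, 0], [0, 0, 0]],
    [[0, 0, 0], [0, 0, 0]],
    [[0, 0, 0], [0, 0, 0]],
    [[0, 0, 0], [0, 0, 0]],
  ],
  jaw=-1,
  force=20,
)

```text
time_s: 25.8
tcp_pos: [0.4732, -0.1254, 0.0501]
eef_rot: [58.5, 89.9, 151.4]
contact_force: [0.5, -0.1, -0.4]
gripper_width: 0.0536
```

Call:
send_rows(
  plan=[
    [[0, 0, 0], [0, 0, 0]],
    [[0, 0, 0], [0, 0, 0]],
    [[0, 0, 0], [0, 0, 0]],
    [[0, 0, 0], [0, 0, 0]],
    [[0, 0, 0], [0, 0, 0]],
  ],
)

```text
time_s: 26.3
tcp_pos: [0.4737, -0.1254, 0.0506]
eef_rot: [42.8, 89.9, 135.7]
contact_force: [-0.7, 0.3, 6.3]
gripper_width: 0.0396
```

```bash
python3 -c "
from h import *
go(.6425,.0735,.17,-177)"
```

```text
tcp [ 0.4737 -0.1254  0.0506] jawyaw -177.09 w 0.0396 F [-0.7  0.3  6.3] t 26.3 j [  8.  16. -36.  -0. -38.  -5.]
shift [-0.796 -1.19   1.268] turn [-0.002  0.001 -0.001]
```

Call:
send_rows(
  plan=[
    [[-0.1, 0, 0], [0, 0, 0]],
    [[-0.25, 0, 0], [0, 0, 0]],
    [[-0.42, 0, 0], [0, 0, 0]],
    [[-0.6, 0, 0], [0, 0, 0]],
    [[-0.79, 0, 0], [0, 0, 0]],
  ],
)

```text
time_s: 26.8
tcp_pos: [0.473, -0.1255, 0.1696]
eef_rot: [61.5, 89.8, 154.4]
contact_force: [0.3, -0.0, -2.5]
gripper_width: 0.0398
```

Call:
send_rows(
  plan=[
    [[0, -0.1, 0.11], [0, 0, 0]],
    [[0, -0.22, 0.23], [0, 0, 0]],
    [[0, -0.34, 0.36], [0, 0, 0]],
    [[0, -0.47, 0.5], [0, 0, 0]],
    [[0, -0.6, 0.64], [0, 0, 0]],
  ],
)

```text
time_s: 27.3
tcp_pos: [0.5582, -0.0242, 0.1691]
eef_rot: [66.3, 89.8, 159.2]
contact_force: [0.9, -0.4, -1.9]
gripper_width: 0.0399
```

Call:
send_rows(
  plan=[
    [[0, -0.15, 0.16], [0, 0, 0]],
    [[0, -0.3, 0.32], [0, 0, 0]],
    [[0, -0.45, 0.48], [0, 0, 0]],
    [[0, -0.58, 0.62], [0, 0, 0]],
    [[0, -0.58, 0.62], [0, 0, 0]],
  ],
)

```text
time_s: 27.8
tcp_pos: [0.6419, 0.0754, 0.1676]
eef_rot: [72.8, 89.8, 165.8]
contact_force: [0.1, -0.1, -2.5]
gripper_width: 0.0399
```

```bash
python3 look.py; python3 -c "
from h import *
go(.6425,.0735,.0515,-177)"
```

```text
15
pocket 0.12 [-0.0263  0.0234] [0.0992 0.1459] [0.6429 0.0737 0.0104] rect ctr [0.6425 0.0739 0.0104]
pocket 0.04 [-0.0265  0.0237] [0.0166 0.0672] [0.6521 0.0124 0.0106] rect ctr [0.6425 0.0022 0.0107]
pocket -0.04 [-0.0269  0.0228] [-0.0497 -0.0169] [ 0.6262 -0.0726  0.0105] rect ctr [ 0.6315 -0.0752  0.0106]
top [-0.04135305  0.0380872 ] [-0.04401526  0.16093443]
vent 0.7 [317. 251.] top z 0.197 [0.6422 0.0757] [0.6423 0.0752 0.1969] [[0.626, 0.055, 0.132], [0.659, 0.089, 0.198]]
head 0.81 [328. 102.] top z 0.076 [ 0.6376 -0.0048] [ 0.6381 -0.0054  0.0742] [[0.62, -0.024, 0.063], [0.657, 0.013, 0.076]]
filter 0.83 [336.  14.] top z 0.072 [ 0.6337 -0.0749] [ 0.6338 -0.0715  0.0725] [[0.618, -0.085, 0.012], [0.65, -0.068, 0.079]]
tcp [0.6396 0.0723 0.1687] jawyaw -177.16 w 0.0398 F [-0.5  0.8 -0.7] t 28.05 j [ 24.  21.  -9.  -0. -60. -21.]
shift [ 0.781 -0.023  0.006] turn [-0.004  0.002 -0.005]
```

Call:
send_rows(
  plan=[
    [[0.1, -0.017, 0.004], [0, 0, 0]],
    [[0.22, -0.017, 0.004], [0, 0, -0.005]],
    [[0.35, -0.017, 0.004], [0, 0, -0.005]],
    [[0.48, -0.017, 0.004], [0, 0, -0.005]],
    [[0.6, -0.017, 0.004], [0, 0, -0.005]],
  ],
)

```text
time_s: 28.55
tcp_pos: [0.641, 0.0724, 0.077]
eef_rot: [41.8, 89.9, 134.6]
contact_force: [-0.3, 0.1, -1.8]
gripper_width: 0.0393
```

```bash
python3 -c "
from h import *
go(.6425,.0735,.0515,-177)"
```

```text
tcp [0.641  0.0724 0.077 ] jawyaw -177.22 w 0.0393 F [-0.3  0.1 -1.8] t 28.55 j [ 24.  26. -15.  -0. -49. -21.]
shift [ 0.17  -0.011  0.007] turn [-0.005  0.002 -0.001]
```

Call:
send_rows(
  plan=[
    [[0.05, -0.006, 0.005], [0, 0, 0]],
    [[0.09, -0.006, 0.005], [0, 0, 0]],
    [[0.13, -0.006, 0.005], [0, 0, 0]],
    [[0.165, -0.006, 0.005], [0, 0, 0]],
    [[0.165, -0.006, 0.005], [0, 0, 0]],
  ],
)

```text
time_s: 29.05
tcp_pos: [0.6416, 0.0731, 0.0519]
eef_rot: [50.6, 89.9, 143.4]
contact_force: [-1.5, 1.2, -2.0]
gripper_width: 0.0399
```

Call:
send_rows(
  plan=[
    [[0, 0, 0], [0, 0, 0]],
    [[0, 0, 0], [0, 0, 0]],
    [[0, 0, 0], [0, 0, 0]],
    [[0, 0, 0], [0, 0, 0]],
    [[0, 0, 0], [0, 0, 0]],
  ],
  jaw=1,
)

```text
time_s: 29.55
tcp_pos: [0.6418, 0.0732, 0.0522]
eef_rot: [36.2, 89.9, 129.0]
contact_force: [-0.0, 0.2, 0.7]
gripper_width: 0.0743
```

Call:
send_rows(
  plan=[
    [[0, 0, 0], [0, 0, 0]],
    [[-0.15, 0, 0], [0, 0, 0]],
    [[-0.35, 0, 0], [0, 0, 0]],
    [[-0.6, 0, 0], [0, 0, 0]],
    [[-0.9, 0, 0], [0, 0, 0]],
  ],
)

```text
time_s: 30.05
tcp_pos: [0.641, 0.0727, 0.1873]
eef_rot: [79.3, 89.8, 172.0]
contact_force: [0.7, 0.6, 0.7]
gripper_width: 0.088
```

Call:
send_rows(
  plan=[
    [[-0.1, 0.1, 0.1], [0, 0, 0]],
    [[-0.2, 0.2, 0.2], [0, 0, 0]],
    [[-0.3, 0.4, 0.4], [0, 0, 0]],
    [[-0.4, 0.6, 0.6], [0, 0, 0]],
    [[-0.5, 0.7, 0.7], [0, 0, 0]],
  ],
)

```text
time_s: 30.55
tcp_pos: [0.5293, 0.1738, 0.2636]
eef_rot: [68.7, 89.8, 161.5]
contact_force: [0.2, 0.6, 0.3]
gripper_width: 0.0877
```

Run:
```python
from h import *
print(r.get_state()["tcp_pos"],r.get_state()["gripper_width"])
k=dict(gauge=-.12,filter=-.04,head=.04,vent=.12);th=-.0535;c0=np.array([.6365,-.046])
for c in("wrist","top","scene"):
    p=r.capture(c);save(p,c+"_end")
    for n in k:
        t=r.trace(p,n)
        if not t: print(c,n,"none");continue
        Q,_,_=cloud(p,t[0]["mask"]);h=np.percentile(Q[:,2],90);q=Q[abs(Q[:,2]-h)<.005]
        m=np.array(cv2.minEnclosingCircle(q[:,:2].astype(np.float32))[0])
        d=m-c0;print(c,n,round(t[0]["score"],2),"carrier dx",round((d[0]*np.cos(th)+d[1]*np.sin(th))*1e3,1),"dy",round((-d[0]*np.sin(th)+d[1]*np.cos(th)-k[n])*1e3,1),"top z",h.round(4))
```

```text
[0.52933052 0.17375539 0.26364474] 0.08769106724238697
wrist gauge none
wrist filter 0.3 carrier dx -1.6 dy 163.4 top z 0.0271
wrist head 0.88 carrier dx -1.5 dy 4.9 top z 0.0746
wrist vent 0.84 carrier dx -1.6 dy -0.6 top z 0.0723
top gauge 0.74 carrier dx -1.1 dy 1.5 top z 0.0705
top filter 0.57 carrier dx -1.0 dy 0.7 top z 0.0807
top head 0.94 carrier dx -1.6 dy -1.0 top z 0.0753
top vent 0.72 carrier dx -185.9 dy -92.1 top z 0.0113
scene gauge 0.82 carrier dx -1.3 dy 4.8 top z 0.0708
scene filter 0.73 carrier dx -0.6 dy 2.9 top z 0.0814
scene head 0.78 carrier dx -0.7 dy 1.0 top z 0.0763
scene vent 0.78 carrier dx 0.0 dy 0.2 top z 0.0727
```

View pics/top_end.png

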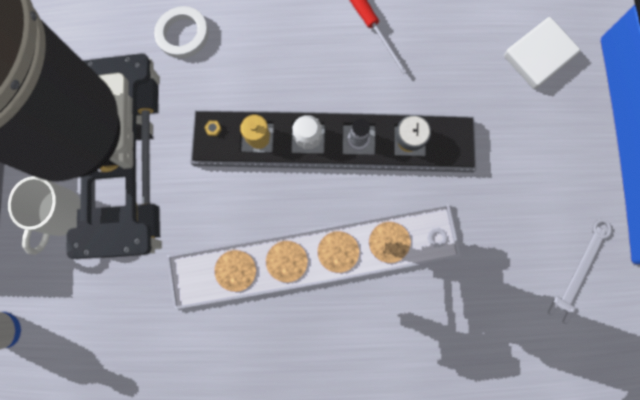

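View pics/scene_end.png

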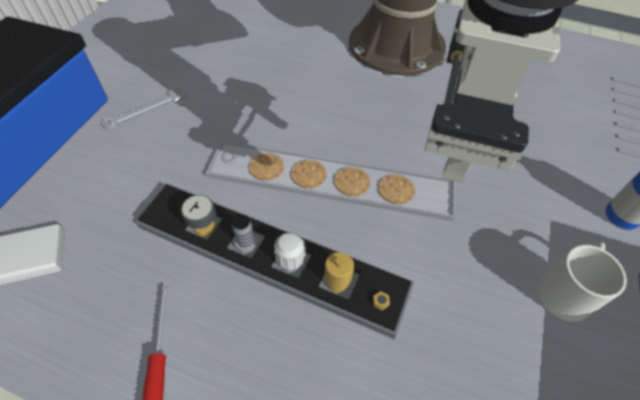

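The top view shows vent, head, filter and gauge from left to right (254,127; 306,129; 360,131; 413,131), and the scene view shows all four upright. All four pads are bare, and the gripper is clear and open.

```bash
python3 -c "
from plant import r
print(r.close_job(), r.get_state()['time_s'])"
```

```text
the job is handed in; nothing more can be done
the job is handed in; nothing more can be done
```

I moved all four parts into the carrier in reversed order and handed the job in at about 31 s of the 96 s limit. From the left, the carrier now holds vent, head, filter, gauge; the tray held gauge, filter, head, vent.

**Last checks:**
- **Pictures:** the top and scene views show all four upright in their pockets, all four pads bare, and the gripper open and clear.
- **Positions:** valid estimates put each part within 2 mm of its pocket centre across the row and 5 mm along it, against a limit of 12 mm.
- **Heights:** part tops are within 1–2 mm of those expected for standing on the pocket floor.
- **Forces:** the readings I saw stayed at or below about 8 N. I only saw values at the end of each move.

**Readings that failed or disagreed:**
- In the last top view the network took a bare pad for the vent. The wrist and scene views both put the vent within 2 mm of its pocket centre.
- The last wrist view missed the gauge and misplaced the filter, which was mostly out of view.
- The scene camera read the gauge 4.8 mm off along the row, while the top camera read 1.5 mm. The wrist camera read the head 4.9 mm off, while the other two read about 1 mm. The 4.8 and 4.9 mm readings probably come from partly visible outlines.

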